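# Tape along the friction board

## Robot

A 7-joint arm with a two-finger parallel gripper is mounted at the origin on the work surface. World frame = base frame: x ahead of the robot, y to its left, z up, the work surface at z = 0. Lengths are in mm, angles in rad, forces in N, time in s.
With the tool pointing down it reaches from about 400 to 850 mm from the base axis. Payload 10.4 kg.
Tool frame: the origin (TCP) lies at the very end of the fingers, on their centre line; the grasp point (between the pads) lies 19 mm behind it (bot.grip_depth is the distance from the TCP to the grasp point, in mm); z points along the fingers, y is the line along which they close (so a half turn about z gives the same grasp; the last joint's range is limited). The gripper opens to 87 mm and grips with 3 to 60 N. Pads are 19 mm wide; open, the fingers measure 117 mm over their backs; the gripper's body (75 mm by 190 mm) begins 51 mm behind the grasp point.
Start: joints at [1.205, 0.332, -0.065, 1.46, 0.022, 1.35, -0.088], TCP at [210.101, -588.651, 222.576] pointing down, gripper open.
Joint ranges: [-2.6, 2.6], [-0.5, 2.12], [-1.47, 1.34], [0.16, 2.42], [-1.27, 4.41], [0.06, 2.06], [-2.6, 2.6]. Speed limits (rad/s): [2.22, 2.22, 2.79, 2.79, 3.14, 3.14, 3.14].

## Interface

Orientations are given as a rotation vector (axis times angle).
In Python, from plant import bot gives the robot as it stands.
- The arm moves only by the tool drive_tool, never from a script. Its argument "commands" is a list of rows, each a list of 7 numbers: the shift along the tool's x, y, z normalised to -1 to 1, where 1 is 120 mm, then the turn, a rotation vector about the tool's x, y, z normalised to -1 to 1, where 1 is 120 degrees, then the opening, from 0 (shut) to 1 (fully open). In form: [[tx, ty, tz, rx, ry, rz, gripper], ...]. A call has 1 to 5 rows; each row is the pose to reach, as a shift and turn from the pose commanded when the call began, along the tool's axes at that moment; what a row does not reach only later rows make up. A row lasts 1/8 s, in which the tool goes at most 62.5 mm and 10.7 degrees, less where a joint would pass 70% of its speed; a pose out of reach is approached as far as the arm can. A call with a number of a shift or a turn outside -1 to 1 is refused whole. A call with a gripper value outside its range is refused whole. The fingers move at their own pace and stop on an object; the grip force is fixed at half the most. Time passes only in rows, so rows that repeat a pose let the fingers close. It gives the time, the measured TCP pose, the force, the opening and the grip force at its end, in the units of the state.
- bot.observe(): the state, without advancing time (a new reading comes with each control period).
- bot.capture(name): name is "side" or "top"; returns (picture, depth): 480x640x3 uint8, red, green, blue; 480x640 float32, mm along the optical axis (not along the pixel's ray), 0 where there is no reading.
- bot.camera_info(name): a dict with "fx", "fy", "cx", "cy" (pixels), "R" (3x3) and "t" (3): a world point X has camera coordinates R X + t. Camera axes: x right, y down, z forward; pixel columns grow to the right and rows downward; lengths in mm; the calibration is good to about 2 mm. A picture is of the moment at which its call begins. camera_info takes no time and is no camera call.
- bot.close_job(): hands the job in; it is judged then, once.
Trained networks look in the newest picture that a camera, given by its name, has taken for a name from the list of things; names that differ only in an ending like _2 or _b are one class to them, and where a whole thing is asked for, a point or a joint stands for the part that bears it (a point fixed in the world has none). Each returns a list of dicts, best first, with "conf" (0 to 1); they miss things now and then, are a little off and sometimes report something else, mostly with a low value. They report only what shows in the picture. A call takes as long as a camera call.
- bot.cut_out(camera, label): "region" (480x640 bool, what is visible of it) and "pixel" ([row, column] in pixels, amid what is visible of it).
The state is a dict: "time_s": time; "joint_positions": joint angles; "joint_vel": joint speeds; "joint_torque": joint torques, N m; "tcp_pos": TCP position; "ee_rot": TCP orientation; "contact_force": force on the tool from outside, world axes, zero at the start; "wrist_torque": the same for the moment, N m; "width": finger opening in mm; "grasp_force": force on a finger pad.
Only numpy, scipy, OpenCV 4.12 (cv2) and the standard library are available. Lean on these libraries where they do the work, as an engineer would, in place of code of your own. Each camera call takes 0.05 s, during which the arm holds its last target. There are 200 camera calls.

## Task

Measure the friction board with the tape: hook the tape's end over the board's red end, draw the case back over the board against its spring and stand it on the bench just beyond the steel end stop. Ease its nose up gently against the stop, tape straight along the board, and let go so that the spring holds it there; then press the red lock button all the way down and leave it. Never let the case snap, ram or drop against the stop, board or bench, and leave the other things alone.

Things in the scene. Friction and masses are not known exactly. Their poses are not given: they have to be found in the camera images.
- board: wooden friction board fixed to the bench, 300 long x 110 wide x 12 mm thick, one end painted red. Origin: centre of its underside, on the bench. +x runs along it to the red end, z up. At the plain end a sliding steel end stop, 118 mm wide, reaches from the bench to 11 mm up; its outer upright face stands anywhere from 3 to 23 mm beyond the wood and is not measured.
- red_end (a point): middle of the top edge of the board's red end, 12 mm above the bench; axes as the board's.
- plain_end (a point): middle of the top edge of the wood at the plain end, 12 mm above the bench, where the tape passes over (not the end stop's face); axes as the board's.
- tape_grip (a point): grasp point in the tape measure's yellow and black case, 32 mm above its foot and 43 mm behind its flat nose; axes: +x to the nose, where the tape comes out, z up. Case 70 long x 36 wide x 60 mm high, 0.42 kg, standing on its foot. Its flat sides, 36 mm apart, run from 19 mm behind to 15 mm ahead of this point and up to 25 mm above it.
- tape_nose (a point): point on the case's flat upright nose, 6 mm above the foot, mid-width; axes as the case's. The nose is plain from the foot up to the tape's mouth at 13 mm, the height of the tape's underside; the tape is 19 mm wide and flexes up or down by up to 0.2 rad where it leaves the case. Its spring pulls it in with about 3 N at rest to 4.3 N at 320 mm; it draws out to 360 mm.
- hook (a point): inner face (towards the case) of the steel hook on the tape's end, 18 mm wide, 2 mm thick, at mid-depth: 5 mm below the tape's underside. The hook reaches 10 mm below the underside, to 3 mm above the case's foot: to hook an edge from above the board, tip the case nose down about 20 degrees. At rest it stands 30 mm ahead of the nose.
- lock (a joint): travel of the lock button in m: 0 up (tape free), 0.007 fully down (locked). It stays where it is left; it takes about 7 N to move, up to 9 N near the bottom, and then stops hard.
- lock_top (a point): middle of the top of the red lock button, 14 mm (along the case) x 20 mm, on the case 10 mm behind the nose; its top is 62 mm above the foot when up. It goes straight down. The case beside it is lower than 55 mm above the foot to 12 mm either way along the case.
- block: brown wooden friction block with a small brass hook, 100 x 60 x 40 mm, a bystander; origin at the centre of its underside
- masses: stack of slotted brass masses, 48 mm across, 38 mm high, a bystander; origin at the centre of its underside
- dish_a: glass petri dish with lid, 92 mm across, 15 mm high, a bystander; origin at the centre of its underside
- dish_b: second glass petri dish with lid, 92 mm across, 15 mm high, a bystander; origin at the centre of its underside
- washbottle: white wash bottle with blue cap, 68 mm across, 180 mm high, a bystander; origin at the centre of its underside

How it is judged (in metres and radians):
On the way, in this order (a step that is already met when the one before it is completed fails the run):
1. the hook is caught on the red end and the tape is drawn out to at least 130 mm from hook to nose (x of hook in the frame of board between 0.147 and 0.155 m and z of hook in the frame of board between 0 and 0.0115 m and y of hook in the frame of board between -0.045 and 0.045 m and distance between hook and tape_nose above 0.13 m), for 0.2 s.
2. let go, the case stands still on the bench behind the end stop, held against it by the spring, hook on the red end, lock still up (x of hook in the frame of board between 0.147 and 0.155 m and z of hook in the frame of board between 0 and 0.0115 m and y of hook in the frame of board between -0.045 and 0.045 m and x of tape_nose in the frame of board between -0.178 and -0.15 m and y of tape_nose in the frame of board between -0.045 and 0.045 m and height (world z) of tape_nose between 0.003 and 0.009 m and angle between tape_nose's own z axis and vertical below 0.06 rad and angle between the x axis of tape_nose and the x axis of board, either way round below 0.09 rad and contact force between the fingers and tape below 0.2 N and value of joint lock below 0.003 m and linear speed of tape below 0.01 m/s), for 0.3 s.
At the end, for the whole second after the job is handed in: Hook over the red end (within 5 mm), case upright (3 deg) on the bench against the end stop, tape along the board within 5 deg and within 45 mm of its middle line, lock button down (over 6 of 7 mm), all at rest and let go (x of hook in the frame of board between 0.147 and 0.155 m and z of hook in the frame of board between 0 and 0.0115 m and y of hook in the frame of board between -0.045 and 0.045 m and x of tape_nose in the frame of board between -0.178 and -0.15 m and y of tape_nose in the frame of board between -0.045 and 0.045 m and height (world z) of tape_nose between 0.003 and 0.009 m and angle between tape_nose's own z axis and vertical below 0.06 rad and angle between the x axis of tape_nose and the x axis of board, either way round below 0.09 rad and value of joint lock above 0.006 m and linear speed of tape below 0.01 m/s); the robot touches nothing.
It fails at once if the tape measure presses or strikes the board or its end stop with more than 20 N (contact force between tape and board above 20 N).
It fails at once if the tape measure is pressed or dropped on the bench with more than 40 N (contact force between tape and table above 40 N).
It fails at once if the case snaps or drops behind the end stop: it moves faster than 150 mm/s there, low over the bench (linear speed of tape above 0.15 m/s and x of tape_nose in the frame of board between -0.2 and -0.15 m and y of tape_nose in the frame of board between -0.06 and 0.06 m and height (world z) of tape_nose below 0.009 m).
It fails at once if another thing on the bench is moved by more than 20 mm (distance of any of block, masses, dish_a, dish_b, washbottle from where it was at the start of the episode above 0.02 m).
It also fails if it takes over 64 s, if anything falls off the work surface, if the arm or the gripper's body presses on something with over 40 N, if the wrist force passes 120 N, or if a joint passes its speed limit or range.

## Working session

There is one attempt and no reset: what is moved stays moved. The work goes in short steps, Python scripts to look and compute and a tool call to move; the robot and the scene stay as the last step left them, time stands still between calls to the robot, and variables do not carry over. Pictures are saved under pics/ and viewed, at most 10 in all, crops included, and the job is handed in when it is done.

Besides the shell and the picture viewer there is one more tool, called after "Call:" as name(argument=value, ...), one argument or row to a line, values as JSON. drive_tool: Moves the arm, as the interface text tells. Scaled input: -1 to 1 covers 120 mm each way for a shift and 120 degrees each way for a turn. Its arguments: {"type":"object","properties":{"commands":{"type":"array","items":{"type":"array","items":{"type":"number"}}}},"required":["commands"]}

```bash
mkdir -p pics; ls
cat > h.py <<'E'
import numpy as np, cv2
from scipy.spatial.transform import Rotation as Ro
from plant import bot
def world(cam,depth,mask=None):
    c=bot.camera_info(cam); R=np.array(c['R']);t=np.array(c['t'])
    v,u=np.nonzero((depth>0)&(mask if mask is not None else True))
    z=depth[v,u]; P=np.c_[(u-c['cx'])*z/c['fx'],(v-c['cy'])*z/c['fy'],z]
    return (P-t)@R, v,u
def save(n,img): cv2.imwrite('pics/'+n,img[:,:,::-1])
def proj(cam,X):
    c=bot.camera_info(cam); q=np.array(c['R'])@X+np.array(c['t']); return c['fx']*q[0]/q[2]+c['cx'],c['fy']*q[1]/q[2]+c['cy']
E
python3 - <<'E'
from h import *
np.set_printoptions(precision=3,suppress=True)
out=[]
for cam in('top','side'):
    im,d=bot.capture(cam); save(cam+'0.png',im); np.savez(cam+'0.npz',im=im,d=d)
    c=bot.camera_info(cam); print(cam,c['fx'],-np.array(c['R']).T@np.array(c['t']),np.array(c['R'])[2])
    for l in('board','tape_grip','hook','lock_top','block','masses','dish_a','washbottle'):
        for r in bot.cut_out(cam,l)[:2]:
            P,_,_=world(cam,d,r['region'])
            print(l,round(r['conf'],2),r['pixel'],r['region'].sum(),np.median(P,0) if len(P) else '', P.min(0) if len(P) else '',P.max(0) if len(P) else '')
s=bot.observe(); print(s['time_s'],s['tcp_pos'],Ro.from_rotvec(s['ee_rot']).as_matrix(),s['width'])
E
```

```text
pics
top 522.6809594525408 [ 363.538  -17.454 1553.567] [ 0.15  -0.003 -0.989]
board 0.71 [263.9, 320.8] 3836 [546.588 -22.634  11.573] [ 470.064 -181.347   -4.946] [631.655 140.775  24.65 ]
tape_grip 0.94 [268.1, 425.6] 365 [ 516.577 -330.249   52.396] [ 492.626 -392.385    4.77 ] [ 548.088 -293.271   71.231]
tape_grip 0.31 [256.5, 324.8] 3830 [546.218 -23.505  11.555] [ 470.259 -182.181   -7.069] [631.655 129.26   24.65 ]
lock_top 0.46 [269.8, 434.8] 31 [ 511.854 -352.056   61.826] [ 503.378 -360.356   47.383] [ 521.253 -345.496   71.231]
block 0.92 [287.5, 204.4] 866 [479.284 315.256  38.383] [428.551 283.826  -6.891] [537.483 360.04   49.343]
masses 0.56 [209.9, 316.4] 254 [701.76  -10.132  36.458] [679.338 -32.036  -9.923] [739.24   16.951  46.874]
dish_a 0.91 [235.9, 410.6] 736 [ 616.119 -293.164   14.478] [ 572.096 -339.669   -6.778] [ 660.368 -247.708   26.201]
dish_a 0.69 [282.6, 160.9] 768 [495.52  460.567  14.074] [448.968 416.452  -5.518] [540.717 508.279  25.798]
washbottle 0.76 [273.9, 484.3] 721 [ 502.846 -472.331  117.81 ] [ 466.069 -561.922   -4.914] [ 545.988 -452.1
[... 541 characters left out ...]
  63.797]
block 0.58 [387.9, 268.2] 2195 [470.417 326.385  39.913] [415.298 271.836  -2.606] [544.216 354.928  44.826]
masses 0.78 [236.9, 277.8] 476 [694.332  -1.437  33.463] [675.275 -66.606  -2.994] [747.873  18.09   42.68 ]
dish_a 0.9 [453.3, 206.7] 2406 [490.478 465.272  15.616] [446.229 419.23   -1.039] [541.904 509.443  20.201]
dish_a 0.9 [186.2, 363.1] 702 [ 610.211 -286.736   14.631] [ 566.389 -358.725   -5.026] [ 659.006 -242.709   20.039]
washbottle 0.83 [151.3, 433.0] 1101 [ 499.472 -461.047   85.253] [ 472.659 -707.561   -2.647] [ 553.018 -447.627  163.211]
0.9 [ 210.091 -588.657  222.572] [[ 0.942  0.336  0.   ]
 [ 0.336 -0.942 -0.   ]
 [-0.     0.    -1.   ]] 86.76596204193248
```

Run:
```python
from h import *
a=np.load('top0.npz')['im'];b=np.load('side0.npz')['im']
A=cv2.resize(a[195:345,230:510],None,fx=2.85,fy=2.85,interpolation=cv2.INTER_CUBIC)[:, :800]
B=cv2.resize(b[120:360,200:480],None,fx=2.4,fy=2.4,interpolation=cv2.INTER_CUBIC)[:590,:800]
save('c_top.png',A);save('c_side.png',B)
```

```text
(no output)
```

View pics/c_top.png

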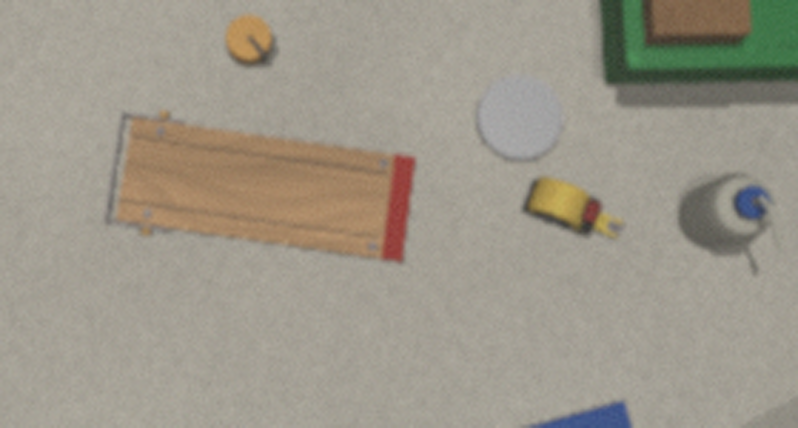

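View pics/c_side.png

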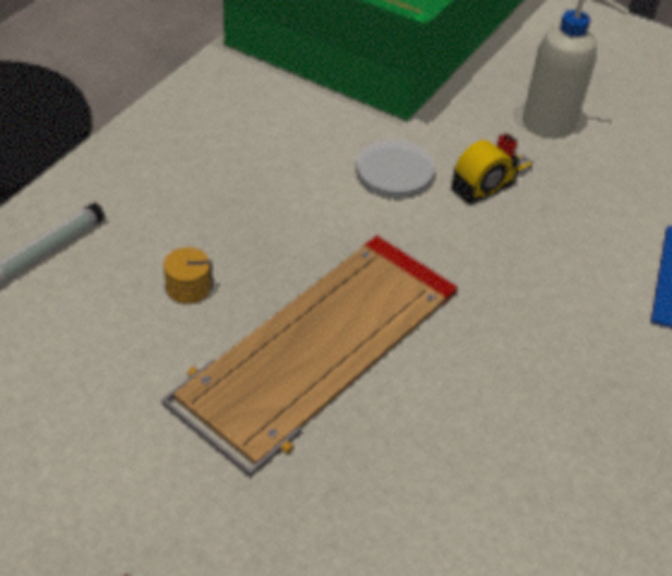

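```bash
cat >> h.py <<'E'
def hsv(im): return cv2.cvtColor(im,cv2.COLOR_RGB2HSV).astype(int)
def boardtape(cam,im,d):
    H=hsv(im); h,s,v=H[...,0],H[...,1],H[...,2]
    C=lambda m:world(cam,d,m)[0]
    wood=(s>60)&(v>60)&(h<22)|((h>170)&(s>110))
    P=C(wood); P=P[(abs(P[:,0]-545)<110)&(abs(P[:,1]+20)<210)&(P[:,2]>3)&(P[:,2]<22)]
    r=cv2.minAreaRect(P[:,:2].astype(np.float32))
    red=((h>170)|(h<5))&(s>130); Q=C(red)
    Qb=Q[(abs(Q[:,0]-530)<90)&(abs(Q[:,1]+165)<50)]
    return P,r,Q,Qb
E
python3 - <<'E'
from h import *
np.set_printoptions(precision=3,suppress=True)
for cam in('top','side'):
    f=np.load(cam+'0.npz'); im,d=f['im'],f['d']
    P,r,Q,Qb=boardtape(cam,im,d)
    print(cam,'board',np.median(P,0),r,cv2.boxPoints(r))
    rr=cv2.minAreaRect(Qb[:,:2].astype(np.float32)); print('red',Qb.mean(0),rr)
    b=Q[(abs(Q[:,0]-512)<25)&(abs(Q[:,1]+352)<25)]; print('button',np.median(b,0),b.mean(0),len(b))
    A,v,u=world(cam,d); H=hsv(im)[v,u]
    near=(abs(A[:,0]-520)<60)&(abs(A[:,1]+335)<70)
    y=near&(H[:,0]>20)&(H[:,0]<34)&(H[:,1]>120)
    c=A[near&(A[:,2]>30)]; print('case',len(c),cv2.minAreaRect(c[:,:2].astype(np.float32)),c.max(0))
    Y=A[y&(A[:,2]>45)];print('yel hi',len(Y),Y.mean(0),cv2.minAreaRect(Y[:,:2].astype(np.float32)))
    Y=A[y&(A[:,2]<28)&(A[:,1]<-350)];print('tape lo',len(Y),Y.mean(0))
E
```

```text
top board [547.153 -25.07   11.639] ((547.7234497070312, -25.462417602539062), (300.19659423828125, 131.4545440673828), 80.72294616699219) [[ 458.659 -163.002]
 [ 588.394 -184.193]
 [ 636.788  112.077]
 [ 507.053  133.268]]
red [ 525.257 -162.347   12.411] ((525.562744140625, -162.38482666015625), (17.180912017822266, 104.11253356933594), 81.2374038696289)
button [ 511.071 -352.056   63.299] [ 511.098 -351.344   63.247] 7
case 321 ((521.5003662109375, -330.1245422363281), (69.90160369873047, 37.77983474731445), 66.67443084716797) [ 550.285 -293.271   71.231]
yel hi 192 [ 523.967 -323.258   55.861] ((522.0719604492188, -330.1913757324219), (64.9315185546875, 35.23473358154297), 67.91835021972656)
tape lo 14 [ 505.237 -372.271   13.61 ]
side board [542.954  -4.806  12.241] ((546.2705688476562, -23.90130615234375), (303.2240905761719, 137.73265075683594), 80.56196594238281) [[ 453.475 -162.168]
 [ 589.343 -184.754]
 [ 639.066  114.366]
 [ 503.198  136.951]]
red [ 519.554 -161.679   12.461] ((520.8448486328125, -162.73733520507812), (21.250123977661133, 110.51283264160156), 80.38751983642578)
button [ 507.8   -347.108   59.386] [ 508.407 -347.364   58.525] 35
case 387 ((518.0603637695312, -327.1181945800781), (73.66303253173828, 40.050987243652344), 66.65633392333984) [ 548.84  -289.157   64.464]
yel hi 186 [ 521.307 -315.582   54.845] ((522.7093505859375, -320.0420227050781), (46.5102424621582, 37.92136764526367), 70.36396026611328)
tape lo 13 [ 504.303 -376.173   12.257]
```

Call:
drive_tool(
  commands=[
    [0.16,-0.06,0,0,0,0,0.69],
    [0.32,-0.12,0,0,0,0,0.69],
    [0.48,-0.18,0,0,0,0,0.69],
    [0.64,-0.24,0,0,0,0,0.69],
    [0.8,-0.304,0,0,0,0,0.69],
  ],
)

```text
time_s: 1.52
tcp_pos: [289.5, -520.9, 222.6]
ee_rot: [3.095, 0.537, 0.0]
contact_force: [-0.2, -0.7, 0.3]
width: 60.4
grasp_force: 0.0
```

Call:
drive_tool(
  commands=[
    [0.16,-0.06,0,0,0,0,0.69],
    [0.32,-0.12,0,0,0,0,0.69],
    [0.48,-0.18,0,0,0,0,0.69],
    [0.64,-0.24,0,0,0,0,0.69],
    [0.8,-0.304,0,0,0,0,0.69],
  ],
)

```text
time_s: 2.15
tcp_pos: [367.4, -454.5, 222.5]
ee_rot: [3.095, 0.536, 0.0]
contact_force: [0.2, -0.1, 0.1]
width: 60.1
grasp_force: 0.0
```

Call:
drive_tool(
  commands=[
    [0.16,-0.06,0,0,0,0,0.69],
    [0.32,-0.12,0,0,0,0,0.69],
    [0.48,-0.18,0,0,0,0,0.69],
    [0.64,-0.24,0,0,0,0,0.69],
    [0.8,-0.304,0,0,0,0,0.69],
  ],
)

```text
time_s: 2.78
tcp_pos: [445.6, -387.9, 222.6]
ee_rot: [3.095, 0.536, 0.0]
contact_force: [0.6, 0.3, 1.0]
width: 59.5
grasp_force: 0.0
```

Call:
drive_tool(
  commands=[
    [0.16,-0.06,0,0,0,-0.079,0.69],
    [0.32,-0.12,0,0,0,-0.158,0.69],
    [0.48,-0.18,0,0,0,-0.236,0.69],
    [0.64,-0.24,0,0,0,-0.315,0.69],
    [0.8,-0.304,0,0,0,-0.393,0.69],
  ],
)

```text
time_s: 3.4
tcp_pos: [523.6, -321.2, 222.6]
ee_rot: [2.618, 1.736, 0.0]
contact_force: [-0.9, -0.1, -0.1]
width: 59.9
grasp_force: 0.0
```

Call:
drive_tool(
  commands=[
    [0,0,0.2,0,0,0,0.69],
    [0,0,0.45,0,0,0,0.69],
    [0,0,0.7,0,0,0,0.69],
    [0,0,0.9,0,0,0,0.69],
    [0,0,1.0,0,0,0,0.69],
  ],
)

```text
time_s: 4.03
tcp_pos: [522.5, -321.4, 101.2]
ee_rot: [-2.621, -1.729, 0.001]
contact_force: [-0.5, -0.8, -0.3]
width: 60.3
grasp_force: 0.0
```

Call:
drive_tool(
  commands=[
    [0,0,0.12,0,0,0,0.69],
    [0,0,0.2,0,0,0,0.69],
    [0,0,0.2,0,0,0,0.69],
  ],
)

```text
time_s: 4.4
tcp_pos: [522.5, -322.0, 78.1]
ee_rot: [-2.622, -1.729, 0.001]
contact_force: [-0.4, -0.0, -0.0]
width: 60.2
grasp_force: 0.0
```

Run:
```python
from h import *
ims=[]
for cam,(r,c) in(('side',(90,340)),('top',(210,370))):
    im,d=bot.capture(cam); s=bot.observe(); T=np.array(s['tcp_pos'])
    R=Ro.from_rotvec(s['ee_rot']).as_matrix()
    print(T,R.round(3).tolist())
    k=6; cr=cv2.resize(im[r:r+100,c:c+130],None,fx=k,fy=k,interpolation=cv2.INTER_CUBIC)
    for dz in (0,67):   # tcp and its drop point at bench
        x,y=proj(cam,T-[0,0,dz]); cv2.circle(cr,(int((x-c)*k),int((y-r)*k)),3,(0,255,255),-1)
    ims.append(cr[:,:400] if 0 else cv2.resize(cr,(400,308)))
save('grip1.png',np.hstack(ims))
```

```text
[ 522.84440224 -322.19861876   78.7327767 ] [[0.394, 0.919, 0.0], [0.919, -0.394, -0.0], [-0.0, 0.0, -1.0]]
[ 523.04002569 -322.31543567   79.10101629] [[0.394, 0.919, 0.001], [0.919, -0.394, -0.0], [-0.0, 0.001, -1.0]]
```

View pics/grip1.png

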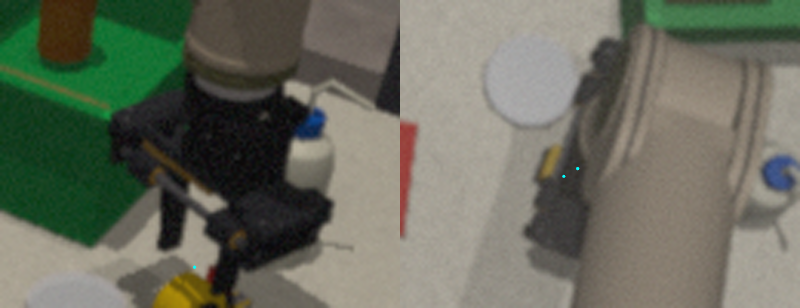

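Call:
drive_tool(
  commands=[
    [0,0,0.13,0,0,0,0.69],
    [0,0,0.27,0,0,0,0.69],
    [0,0,0.4,0,0,0,0.69],
    [0,0,0.5,0,0,0,0.69],
    [0,0,0.54,0,0,0,0.69],
  ],
)

```text
time_s: 5.12
tcp_pos: [522.3, -321.9, 12.6]
ee_rot: [-2.622, -1.729, 0.001]
contact_force: [0.8, 0.4, -0.2]
width: 60.4
grasp_force: 0.0
```

Call:
drive_tool(
  commands=[
    [0,0,0,0,0,0,0.69],
    [0,0,0,0,0,0,0.5],
    [0,0,0,0,0,0,0.42],
    [0,0,0,0,0,0,0.35],
    [0,0,0,0,0,0,0.3],
  ],
)

```text
time_s: 5.75
tcp_pos: [522.9, -322.3, 14.1]
ee_rot: [2.622, 1.729, 0.0]
contact_force: [-0.4, -0.6, 2.0]
width: 35.6
grasp_force: 29.9
```

Call:
drive_tool(
  commands=[
    [0,0,0,0,0,0,0.3],
    [0,0,0,0,0,0,0.3],
  ],
)

```text
time_s: 6.0
tcp_pos: [522.9, -322.3, 14.0]
ee_rot: [2.622, 1.729, 0.0]
contact_force: [-0.4, 0.3, 3.6]
width: 36.1
grasp_force: 29.9
```

Call:
drive_tool(
  commands=[
    [0,0,-0.06,0,0,0,0.3],
    [0,0,-0.25,0,0,-0.03,0.3],
    [0,0,-0.45,0,0,-0.06,0.3],
    [0,0,-0.65,0,0,-0.09,0.3],
    [0,0,-0.8,0,0,-0.115,0.3],
  ],
)

```text
time_s: 6.62
tcp_pos: [522.5, -322.0, 110.6]
ee_rot: [-2.394, -2.034, 0.0]
contact_force: [0.5, 0.1, -4.5]
width: 35.5
grasp_force: 29.9
```

Call:
drive_tool(
  commands=[
    [0.1,-0.015,0,0,0,0,0.3],
    [0.27,-0.035,0,0,0,0,0.3],
    [0.45,-0.06,0,0,0,0,0.3],
    [0.65,-0.085,0,0,0,0,0.3],
    [0.85,-0.105,0,0,0,0,0.3],
  ],
)

```text
time_s: 7.25
tcp_pos: [526.6, -216.7, 109.1]
ee_rot: [-2.394, -2.033, 0.0]
contact_force: [0.1, 0.0, -3.6]
width: 35.9
grasp_force: 29.9
```

Call:
drive_tool(
  commands=[
    [0.2,-0.025,0,0,0,0,0.3],
    [0.4,-0.05,0,0,0,0,0.3],
    [0.6,-0.075,0,0,0,0,0.3],
    [0.77,-0.095,0,0,0,0,0.3],
    [0.84,-0.105,0,0,0,0,0.3],
  ],
)

```text
time_s: 7.88
tcp_pos: [530.6, -115.2, 109.4]
ee_rot: [-2.392, -2.035, 0.0]
contact_force: [0.2, -0.2, -4.3]
width: 36.0
grasp_force: 29.9
```

Call:
drive_tool(
  commands=[
    [0,0,0,0,0.06,0,0.3],
    [0,0,0,0,0.12,0,0.3],
    [0,0,0,0,0.17,0,0.3],
    [0,0,0,0,0.208,0,0.3],
    [0,0,0,0,0.208,0,0.3],
  ],
)

```text
time_s: 8.5
tcp_pos: [530.1, -119.8, 108.6]
ee_rot: [-2.155, -1.82, -0.474]
contact_force: [0.4, -0.3, -3.5]
width: 35.9
grasp_force: 29.9
```

```bash
cat >> h.py <<'E'
C0=np.array([546.3,-24.7,0]); a=np.deg2rad(80.65); EX=np.array([-np.cos(a),-np.sin(a),0]); EY=np.array([np.sin(a),-np.cos(a),0])
def B(p): q=np.asarray(p)-C0; return np.stack([q@EX,q@EY,q[...,2]],-1)
def W(b): return C0+b[0]*EX+b[1]*EY+np.array([0,0,b[2]])
E
python3 - <<'E'
from h import *
np.set_printoptions(precision=1,suppress=True)
s=bot.observe(); T=np.array(s['tcp_pos']);R=Ro.from_rotvec(s['ee_rot']).as_matrix()
print('tcp B',B(T),'nose tilt',np.degrees(np.arcsin((R[:,0])[2])),'yaw',np.degrees(np.arctan2(R[1,0],R[0,0])),s['joint_positions'])
ims=[]
# case coords: x fwd from nose, z up from foot -> tool: x=-fwd, z=-up ; TCP at (-43,14)
cw=lambda f,l,u: T+R@np.array([-(f+43),l,-(u-14)])
for cam,wd in(('side',(100,80)),('top',(100,80))):
    im,d=bot.capture(cam); np.savez(cam+'1.npz',im=im,d=d)
    m=np.array(proj(cam,cw(20,0,5))); x0,y0=int(m[0]-50),int(m[1]-40); k=4
    cr=cv2.resize(im[y0:y0+80,x0:x0+100],None,fx=k,fy=k,interpolation=cv2.INTER_CUBIC)
    for p,col in((cw(30,0,3),(0,255,255)),(cw(30,0,13),(255,0,255)),(W((150,0,12)),(0,255,0)),(cw(-10,0,62),(255,255,255))):
        x,y=proj(cam,p); cv2.circle(cr,(int((x-x0+.5)*k),int((y-y0+.5)*k)),2,col,-1)
    ims.append(cr)
save('hook1.png',np.hstack(ims))
# end stop outer corners, from first side/top view
for cam,pts in(('side',[(165,402),(250,473)]),('top',[(126,115),(109,222)])):
    c=bot.camera_info(cam); Rc=np.array(c['R']); cen=-Rc.T@np.array(c['t'])
    for u,v in pts:
        if cam=='side': u,v=u/2.4+200,v/2.4+120
        else: u,v=u/2.85+230,v/2.85+195
        r=Rc.T@np.array([(u-c['cx'])/c['fx'],(v-c['cy'])/c['fy'],1]); p=cen+r*(11-cen[2])/r[2]; print(cam,'stop',B(p))
    f=np.load(cam+'0.npz'); P,r,Q,Qb=boardtape(cam,f['im'],f['d']); b=B(P); b=b[abs(b[:,1])<50]; print(cam,'board X pct',np.percentile(b[:,0],[0,.5,99.5,100]),'red Y',np.percentile(B(Qb)[:,1],[1,50,99]))
E
```

```text
tcp B [ 96.4  -0.6 108.6] nose tilt 24.926329435219444 yaw 80.34133845925217 [ 0.9  0.4 -0.6  1.7 -0.2  1.1  0.3]
side stop [-162.8   50.7   11. ]
side stop [-163.1  -61.7   11. ]
side board X pct [-152.4 -151.2  147.7  150.9] red Y [-57.3  -4.8  50.8]
top stop [-154.7   56.3   11. ]
top stop [-154.4  -57.6   11. ]
top board X pct [-149.6 -147.6  149.2  150.6] red Y [-48.1   2.3  52.1]
```

View pics/hook1.png

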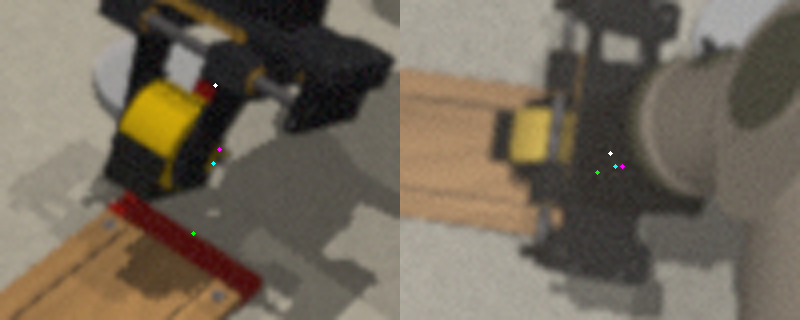

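Call:
drive_tool(
  commands=[
    [-0.06,0,0.11,0,0,0,0.3],
    [-0.12,0,0.23,0,0,0,0.3],
    [-0.18,0,0.35,0,0,0,0.3],
    [-0.22,0,0.43,0,0,0,0.3],
    [-0.231,0,0.458,0,0,0,0.3],
  ],
)

```text
time_s: 9.22
tcp_pos: [530.3, -119.7, 47.3]
ee_rot: [-2.151, -1.824, -0.476]
contact_force: [0.0, 0.1, -3.1]
width: 35.8
grasp_force: 29.9
```

Call:
drive_tool(
  commands=[
    [0,0,0,0,0,0,0.3],
  ],
)

```text
time_s: 9.35
tcp_pos: [530.8, -119.8, 48.2]
ee_rot: [-2.152, -1.825, -0.476]
contact_force: [0.5, -0.0, -3.9]
width: 36.3
grasp_force: 29.9
```

```bash
cat >> h.py <<'E'
def state():
    s=bot.observe(); T=np.array(s['tcp_pos']);R=Ro.from_rotvec(s['ee_rot']).as_matrix(); f=np.array(s['contact_force'])
    print('t',round(s['time_s'],2),'tcpB',B(T).round(1),'tilt',round(np.degrees(np.arcsin(R[2,0])),1),'yaw',round(np.degrees(np.arctan2(R[1,0],R[0,0])),1),'F',(B(f+C0)).round(1),'w',round(s['width'],1))
    return T,R,lambda f,l,u: T+R@np.array([-(f+43),l,-(u-14)])
def snap(name,cam,centre,pts,k=6,w=130,h=95):
    im,d=bot.capture(cam); m=proj(cam,centre); x0,y0=int(m[0]-w/2),int(m[1]-h/2)
    cr=cv2.resize(im[y0:y0+h,x0:x0+w],None,fx=k,fy=k,interpolation=cv2.INTER_CUBIC)
    for p in pts:
        x,y=proj(cam,p); cv2.circle(cr,(int((x-x0+.5)*k),int((y-y0+.5)*k)),2,(0,255,255),-1)
    save(name,cr); return im,d
E
python3 - <<'E'
from h import *
T,R,cw=state()
snap('hook2.png','side',cw(15,0,5),[cw(30,0,3),cw(30,0,13),W((150,0,12))],k=9,w=80,h=60)
E
```

```text
t 9.35 tcpB [96.4  0.1 48.2] tilt 25.0 yaw 80.6 F [-0.   0.5 -3.9] w 36.3
```

View pics/hook2.png

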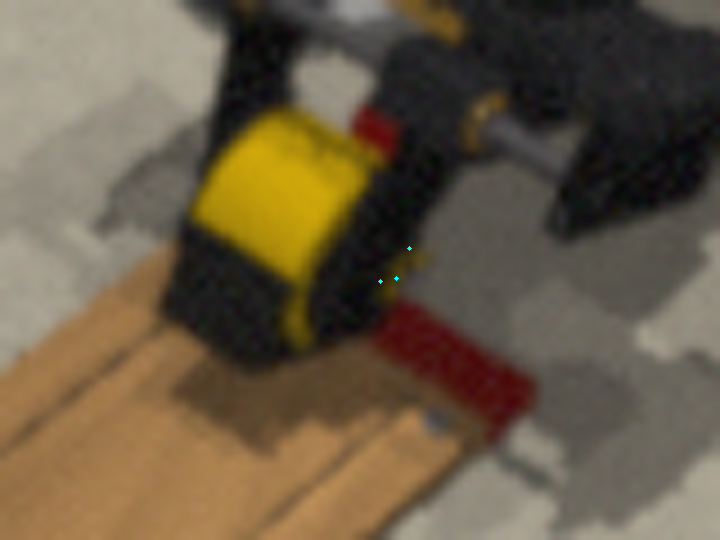

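Call:
drive_tool(
  commands=[
    [-0.015,0,0.007,0,0,0,0.3],
    [-0.029,0,0.014,0,0,0,0.3],
    [-0.029,0,0.014,0,0,0,0.3],
  ],
)

```text
time_s: 9.78
tcp_pos: [530.2, -122.5, 45.2]
ee_rot: [-2.152, -1.825, -0.476]
contact_force: [0.4, 0.1, -3.4]
width: 35.8
grasp_force: 29.9
```

Call:
drive_tool(
  commands=[
    [0.03,0,0.014,0,0,0,0.3],
    [0.06,0,0.028,0,0,0,0.3],
    [0.09,0,0.042,0,0,0,0.3],
    [0.12,0,0.056,0,0,0,0.3],
    [0.12,0,0.056,0,0,0,0.3],
  ],
)

```text
time_s: 10.4
tcp_pos: [532.8, -106.7, 45.2]
ee_rot: [-2.152, -1.825, -0.476]
contact_force: [0.2, -2.9, -4.2]
width: 36.1
grasp_force: 29.9
```

Run:
```python
from h import *
T,R,cw=state()
```

```text
t 10.4 tcpB [83.1  0.  45.2] tilt 24.9 yaw 80.6 F [ 2.8  0.6 -4.2] w 36.1
```

Call:
drive_tool(
  commands=[
    [0.074,0,0.05,0,-0.025,0,0.3],
    [0.148,0,0.1,0,-0.05,0,0.3],
    [0.222,0,0.151,0,-0.075,0,0.3],
    [0.297,0,0.201,0,-0.1,0,0.3],
    [0.371,0,0.252,0,-0.125,0,0.3],
  ],
)

```text
time_s: 11.02
tcp_pos: [541.3, -54.4, 36.5]
ee_rot: [-2.307, -1.955, -0.198]
contact_force: [-0.9, -2.7, -4.0]
width: 35.7
grasp_force: 29.9
```

Call:
drive_tool(
  commands=[
    [0.1,0,0.018,0,0,0,0.3],
    [0.2,0,0.035,0,0,0,0.3],
    [0.3,0,0.053,0,0,0,0.3],
    [0.4,0,0.071,0,0,0,0.3],
    [0.49,0,0.087,0,0,0,0.3],
  ],
)

```text
time_s: 11.65
tcp_pos: [551.3, 5.3, 36.4]
ee_rot: [-2.305, -1.955, -0.201]
contact_force: [-0.8, -3.8, -3.4]
width: 35.8
grasp_force: 29.9
```

Run:
```python
from h import *
T,R,cw=state()
snap('draw1.png','side',W((90,0,15)),[W((150,0,12))],k=7,w=110,h=80)
```

```text
t 11.65 tcpB [-30.4   0.1  36.4] tilt 10.0 yaw 80.6 F [ 3.9 -0.1 -3.4] w 35.8
```

View pics/draw1.png

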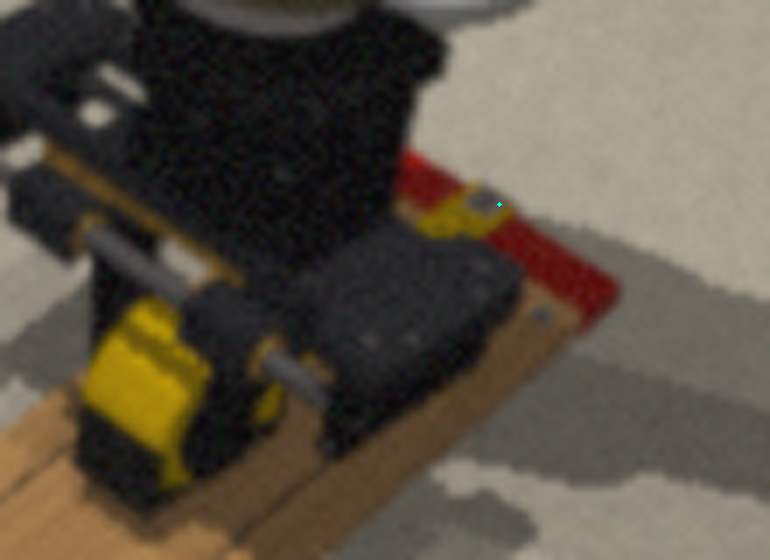

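Call:
drive_tool(
  commands=[
    [0.16,0,0.029,0,0,0,0.3],
    [0.32,0,0.057,0,0,0,0.3],
    [0.48,0,0.085,0,0,0,0.3],
    [0.64,0,0.113,0,0,0,0.3],
    [0.8,0,0.141,0,0,0,0.3],
  ],
)

```text
time_s: 12.32
tcp_pos: [567.1, 101.2, 36.3]
ee_rot: [-2.306, -1.954, -0.2]
contact_force: [-1.1, -3.5, -4.2]
width: 35.8
grasp_force: 29.9
```

Call:
drive_tool(
  commands=[
    [0.15,0,0.027,0,0,0,0.3],
    [0.3,0,0.053,0,0,0,0.3],
    [0.45,0,0.079,0,0,0,0.3],
    [0.6,0,0.106,0,0,0,0.3],
    [0.7,0,0.124,0,0,0,0.3],
  ],
)

```text
time_s: 12.95
tcp_pos: [581.1, 186.5, 36.2]
ee_rot: [-2.304, -1.956, -0.201]
contact_force: [-0.7, -4.7, -3.3]
width: 35.8
grasp_force: 29.9
```

Run:
```python
from h import *
T,R,cw=state(); print('nose foot B',B(cw(0,0,0)))
```

```text
t 12.95 tcpB [-214.1   -0.    36.2] tilt 10.0 yaw 80.7 F [ 4.8  0.1 -3.3] w 35.8
nose foot B [-1.74156383e+02 -9.83892771e-03  1.50001317e+01]
```

Call:
drive_tool(
  commands=[
    [0.07,0,0.012,0,0,0,0.3],
    [0.14,0,0.025,0,0,0,0.3],
    [0.134,0,0.055,0,-0.04,0,0.3],
    [0.128,0,0.09,0,-0.083,0,0.3],
    [0.128,0,0.09,0,-0.083,0,0.3],
  ],
)

```text
time_s: 13.58
tcp_pos: [583.3, 204.3, 28.0]
ee_rot: [-2.392, -2.035, -0.0]
contact_force: [-1.1, -3.3, -3.7]
width: 35.8
grasp_force: 29.9
```

Call:
drive_tool(
  commands=[
    [0,0,0.02,0,0,0,0.3],
    [0,0,0.04,0,0,0,0.3],
    [0,0,0.06,0,0,0,0.3],
    [0,0,0.08,0,0,0,0.3],
    [0,0,0.08,0,0,0,0.3],
  ],
)

```text
time_s: 14.2
tcp_pos: [583.8, 201.6, 18.5]
ee_rot: [-2.396, -2.032, 0.0]
contact_force: [-1.6, -4.4, -4.7]
width: 35.9
grasp_force: 29.9
```

Run:
```python
from h import *
T,R,cw=state(); print('nose foot B',B(cw(0,0,0)),'tool x,y z-comp (deg)',np.degrees(R[2,:2]))
snap('behind.png','side',W((-175,0,12)),[W((-150,0,12)),cw(0,-18,0),cw(0,18,0)],k=7,w=110,h=80)
```

```text
t 14.2 tcpB [-2.294e+02  2.000e-01  1.850e+01] tilt -0.0 yaw 80.6 F [ 4.6 -0.9 -4.7] w 35.9
nose foot B [-186.39573117    0.18878408    4.47495741] tool x,y z-comp (deg) [-0.00617619 -0.01655094]
```

View pics/behind.png

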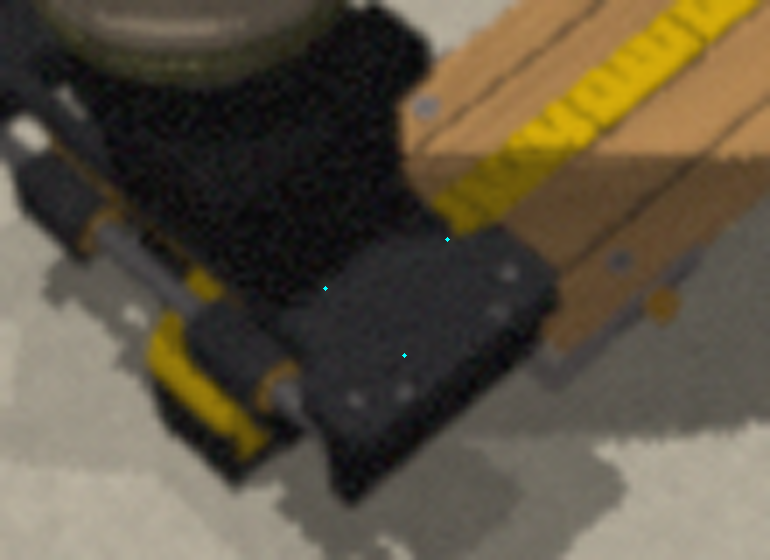

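Call:
drive_tool(
  commands=[
    [0,0,0.012,0,0,0,0.3],
    [0,0,0.02,0,0,0,0.3],
    [0,0,0.028,0,0,0,0.3],
    [0,0,0.034,0,0,0,0.3],
    [0,0,0.034,0,0,0,0.3],
  ],
)

```text
time_s: 14.88
tcp_pos: [583.9, 201.8, 14.5]
ee_rot: [2.396, 2.032, -0.0]
contact_force: [-1.6, -4.4, -3.5]
width: 35.7
grasp_force: 29.9
```

Run:
```python
from h import *
T,R,cw=state()
```

```text
t 14.88 tcpB [-229.6    0.3   14.5] tilt -0.0 yaw 80.6 F [ 4.6 -0.8 -3.5] w 35.7
```

Not yet on the bench; ease down in half-millimetres.

Call:
drive_tool(
  commands=[
    [0,0,0.004,0,0,0,0.3],
    [0,0,0.004,0,0,0,0.3],
  ],
)

```text
time_s: 15.12
tcp_pos: [583.9, 201.8, 14.1]
ee_rot: [2.396, 2.032, 0.0]
contact_force: [-1.1, -4.4, -3.0]
width: 35.9
grasp_force: 29.9
```

Call:
drive_tool(
  commands=[
    [0,0,0.004,0,0,0,0.3],
    [0,0,0.004,0,0,0,0.3],
  ],
)

```text
time_s: 15.38
tcp_pos: [584.0, 201.8, 14.1]
ee_rot: [2.396, 2.032, 0.0]
contact_force: [-3.3, -4.6, 1.3]
width: 36.3
grasp_force: 29.9
```

Call:
drive_tool(
  commands=[
    [-0.01,0,-0.002,0,0,0,0.3],
    [-0.025,0,-0.002,0,0,0,0.3],
    [-0.04,0,-0.002,0,0,0,0.3],
    [-0.055,0,-0.002,0,0,0,0.3],
    [-0.07,0,-0.002,0,0,0,0.3],
  ],
)

```text
time_s: 16.0
tcp_pos: [582.6, 193.6, 14.0]
ee_rot: [2.396, 2.032, 0.001]
contact_force: [-0.6, -3.1, -0.2]
width: 36.1
grasp_force: 29.9
```

Call:
drive_tool(
  commands=[
    [-0.005,0,0,0,0,0,0.3],
    [-0.01,0,0,0,0,0,0.3],
    [-0.015,0,0,0,0,0,0.3],
    [-0.015,0,0,0,0,0,0.3],
  ],
)

```text
time_s: 16.5
tcp_pos: [582.3, 191.9, 14.1]
ee_rot: [2.396, 2.032, 0.001]
contact_force: [-0.0, -1.5, 1.1]
width: 35.9
grasp_force: 29.9
```

Call:
drive_tool(
  commands=[
    [-0.005,0,0,0,0,0,0.3],
    [-0.01,0,0,0,0,0,0.3],
    [-0.015,0,0,0,0,0,0.3],
    [-0.015,0,0,0,0,0,0.3],
  ],
)

```text
time_s: 17.0
tcp_pos: [582.0, 190.1, 14.1]
ee_rot: [2.396, 2.032, 0.001]
contact_force: [-1.6, -0.7, 2.6]
width: 35.6
grasp_force: 29.9
```

Call:
drive_tool(
  commands=[
    [-0.005,0,-0.003,0,0,0,0.3],
    [-0.01,0,-0.003,0,0,0,0.3],
    [-0.015,0,-0.003,0,0,0,0.3],
    [-0.015,0,-0.003,0,0,0,0.3],
  ],
)

```text
time_s: 17.5
tcp_pos: [581.5, 187.8, 14.1]
ee_rot: [2.396, 2.032, -0.001]
contact_force: [-0.3, -2.9, 0.4]
width: 35.8
grasp_force: 29.9
```

Call:
drive_tool(
  commands=[
    [-0.005,0,-0.001,0,0,0,0.3],
    [-0.01,0,-0.001,0,0,0,0.3],
    [-0.016,0,-0.001,0,0,0,0.3],
    [-0.016,0,-0.001,0,0,0,0.3],
  ],
)

```text
time_s: 18.0
tcp_pos: [581.1, 185.8, 14.1]
ee_rot: [2.396, 2.032, -0.001]
contact_force: [-1.4, -5.0, -3.4]
width: 36.1
grasp_force: 29.9
```

Call:
drive_tool(
  commands=[
    [-0.005,0,0,0,0,0,0.3],
    [-0.01,0,0,0,0,0,0.3],
    [-0.016,0,0,0,0,0,0.3],
    [-0.016,0,0,0,0,0,0.3],
  ],
)

```text
time_s: 18.5
tcp_pos: [581.0, 184.3, 14.3]
ee_rot: [2.396, 2.032, -0.0]
contact_force: [-1.3, -4.5, -3.5]
width: 35.8
grasp_force: 29.9
```

Call:
drive_tool(
  commands=[
    [-0.005,0,0,0,0,0,0.3],
    [-0.01,0,0,0,0,0,0.3],
    [-0.016,0,0,0,0,0,0.3],
    [-0.016,0,0,0,0,0,0.3],
  ],
)

```text
time_s: 19.0
tcp_pos: [580.7, 182.4, 14.4]
ee_rot: [2.396, 2.032, -0.0]
contact_force: [-1.6, -4.0, -3.6]
width: 35.9
grasp_force: 29.9
```

Call:
drive_tool(
  commands=[
    [-0.005,0,0,0,0,0,0.3],
    [-0.01,0,0,0,0,0,0.3],
    [-0.016,0,0,0,0,0,0.3],
    [-0.016,0,0,0,0,0,0.3],
  ],
)

```text
time_s: 19.5
tcp_pos: [580.4, 180.5, 14.4]
ee_rot: [2.396, 2.032, -0.0]
contact_force: [-2.0, -4.5, -2.8]
width: 35.7
grasp_force: 29.9
```

Call:
drive_tool(
  commands=[
    [-0.005,0,0,0,0,0,0.3],
    [-0.01,0,0,0,0,0,0.3],
    [-0.016,0,0,0,0,0,0.3],
    [-0.016,0,0,0,0,0,0.3],
  ],
)

```text
time_s: 20.0
tcp_pos: [580.1, 178.7, 14.4]
ee_rot: [2.396, 2.032, 0.0]
contact_force: [-0.1, -4.1, -2.6]
width: 35.8
grasp_force: 29.9
```

Call:
drive_tool(
  commands=[
    [-0.005,0,0,0,0,0,0.3],
    [-0.01,0,0,0,0,0,0.3],
    [-0.016,0,0,0,0,0,0.3],
    [-0.016,0,0,0,0,0,0.3],
  ],
)

```text
time_s: 20.5
tcp_pos: [580.0, 178.4, 14.6]
ee_rot: [-2.394, -2.032, -0.003]
contact_force: [0.9, 5.4, -6.7]
width: 35.6
grasp_force: 29.9
```

Call:
drive_tool(
  commands=[
    [0.004,0,0,0,0,0,0.3],
    [0.007,0,0.002,0,0,0,0.3],
    [0.007,0,0.004,0,0,0,0.3],
    [0.007,0,0.006,0,0,0,0.3],
    [0.007,0,0.006,0,0,0,0.3],
  ],
)

```text
time_s: 21.12
tcp_pos: [580.1, 178.4, 14.4]
ee_rot: [-2.396, -2.032, -0.002]
contact_force: [-0.5, 4.6, 1.1]
width: 35.8
grasp_force: 29.9
```

Run:
```python
from h import *
T,R,cw=state(); print(B(cw(0,0,0)),np.degrees(R[2,:2]))
```

```text
t 21.12 tcpB [-205.9    0.3   14.4] tilt 0.0 yaw 80.6 F [-4.5 -1.2  1.1] w 35.8
[-162.94377715    0.32438311    0.36630143] [0.04567983 0.03372745]
```

Call:
drive_tool(
  commands=[
    [0.004,0,0,0,0,0,0.3],
    [0.006,0,0,0,0,0,0.3],
    [0.006,0,0,0,0,0,0.3],
  ],
)

```text
time_s: 21.5
tcp_pos: [580.2, 178.4, 14.1]
ee_rot: [2.396, 2.032, 0.0]
contact_force: [-1.8, 3.3, 3.5]
width: 36.1
grasp_force: 29.9
```

Call:
drive_tool(
  commands=[
    [0,0,0,0,0,0,0.43],
    [0,0,0,0,0,0,0.48],
    [0,0,0,0,0,0,0.55],
    [0,0,0,0,0,0,0.62],
    [0,0,0,0,0,0,0.69],
  ],
)

```text
time_s: 22.12
tcp_pos: [580.0, 178.3, 13.6]
ee_rot: [2.396, 2.032, -0.0]
contact_force: [-0.6, -0.1, -0.4]
width: 56.3
grasp_force: 0.0
```

Call:
drive_tool(
  commands=[
    [0,0,0,0,0,0,0.69],
    [0,0,0,0,0,0,0.69],
    [0,0,0,0,0,0,0.69],
    [0,0,0,0,0,0,0.69],
  ],
)

```text
time_s: 22.62
tcp_pos: [580.1, 178.4, 13.7]
ee_rot: [2.396, 2.032, 0.0]
contact_force: [0.2, -0.1, 0.1]
width: 60.1
grasp_force: 0.0
```

Call:
drive_tool(
  commands=[
    [0,0,-0.05,0,0,0,0.69],
    [0,0,-0.2,0,0,0,0.69],
    [0,0,-0.45,0,0,0,0.69],
    [0,0,-0.7,0,0,0,0.69],
    [0,0,-0.95,0,0,0,0.69],
  ],
)

```text
time_s: 23.25
tcp_pos: [580.2, 178.6, 130.2]
ee_rot: [2.395, 2.032, 0.002]
contact_force: [0.1, -0.6, 0.1]
width: 60.3
grasp_force: 0.0
```

Call:
drive_tool(
  commands=[
    [0,0.2,-0.2,0,0,0,0.5],
    [0,0.4,-0.2,0,0,0,0.3],
    [0,0.6,-0.2,0,0,0,0.1],
    [0,0.8,-0.2,0,0,0,0],
    [0,1,-0.2,0,0,0,0],
  ],
)

```text
time_s: 23.88
tcp_pos: [699.3, 158.7, 153.4]
ee_rot: [2.396, 2.032, 0.002]
contact_force: [0.2, -0.0, -0.3]
width: 18.0
grasp_force: 0.0
```

Run:
```python
from h import *
np.set_printoptions(precision=1,suppress=True)
T,R,cw=state()
ims=[]
for cam in('side','top'):
    im,d=bot.capture(cam); np.savez(cam+'2.npz',im=im,d=d)
    H=hsv(im); red=((H[...,0]>170)|(H[...,0]<5))&(H[...,1]>120)
    P,v,u=world(cam,d,red); b=B(P); k=(abs(b[:,0]+173)<25)&(abs(b[:,1])<30)&(b[:,2]>40)
    print(cam,'button',k.sum(),b[k].mean(0) if k.any() else '',b[k].min(0) if k.any() else '',b[k].max(0) if k.any() else '')
    if k.any():
        uu,vv=u[k].mean(),v[k].mean(); c=bot.camera_info(cam); Rc=np.array(c['R']); cen=-Rc.T@np.array(c['t'])
        r=Rc.T@np.array([(uu-c['cx'])/c['fx'],(vv-c['cy'])/c['fy'],1]); print(' on z=61:',B(cen+r*(61-cen[2])/r[2]))
    P,v,u=world(cam,d); b=B(P); k=(b[:,2]>25)&(b[:,2]<70)&(b[:,0]<-140)&(b[:,0]>-260)&(abs(b[:,1])<35)
    if k.sum()>5: print(' case',k.sum(),cv2.minAreaRect(b[k,:2].astype(np.float32)))
    m=proj(cam,W((-170,0,30))); x0,y0=int(m[0]-40),int(m[1]-40); cr=cv2.resize(im[y0:y0+80,x0:x0+80],None,fx=5,fy=5,interpolation=cv2.INTER_CUBIC)
    for p in(W((-173,0,62)),W((-163,0,6))):
        x,y=proj(cam,p); cv2.circle(cr,(int((x-x0+.5)*5),int((y-y0+.5)*5)),2,(0,255,255),-1)
    ims.append(cr)
save('placed.png',np.hstack(ims))
```

```text
t 23.88 tcpB [-205.9  121.2  153.4] tilt 0.0 yaw 80.6 F [-0.   0.2 -0.3] w 18.0
side button 73 [-175.2   -2.4   59.4] [-180.6  -10.3   42. ] [-167.2    8.4   65.2]
 on z=61: [-175.9   -3.3   61. ]
 case 709 ((-198.6966552734375, -1.4642391204833984), (69.24957275390625, 36.98285675048828), 0.5097469687461853)
top button 0   
 case 69 ((-222.72210693359375, -3.1600608825683594), (21.254812240600586, 42.39342498779297), 34.13218688964844)
```

View pics/placed.png

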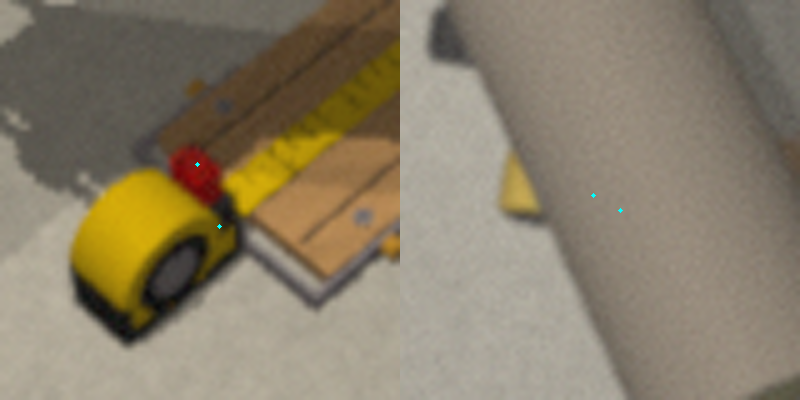

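Call:
drive_tool(
  commands=[
    [-0.06,-0.22,0,0,0,0,0],
    [-0.12,-0.45,0,0,0,0,0],
    [-0.18,-0.67,0,0,0,0,0],
    [-0.24,-0.88,0,0,0,0,0],
    [-0.266,-1.0,0,0,0,0,0],
  ],
)

```text
time_s: 24.6
tcp_pos: [573.2, 147.1, 152.9]
ee_rot: [2.395, 2.032, 0.001]
contact_force: [0.4, 0.0, -0.0]
width: 0.5
grasp_force: 0.0
```

Call:
drive_tool(
  commands=[
    [0,0,0.2,0,0,0,0],
    [0,0,0.4,0,0,0,0],
    [0,0,0.55,0,0,0,0],
    [0,0,0.62,0,0,0,0],
    [0,0,0.62,0,0,0,0],
  ],
)

```text
time_s: 25.22
tcp_pos: [574.7, 147.0, 77.3]
ee_rot: [-2.396, -2.032, 0.0]
contact_force: [0.4, 0.3, -0.7]
width: 0.3
grasp_force: 0.0
```

Run:
```python
from h import *
T,R,cw=state()
snap('press.png','side',T,[T],k=10,w=70,h=55)
```

```text
t 25.23 tcpB [-1.74e+02  1.00e-01  7.73e+01] tilt -0.0 yaw 80.6 F [-0.3  0.3 -0.7] w 0.3
```

View pics/press.png

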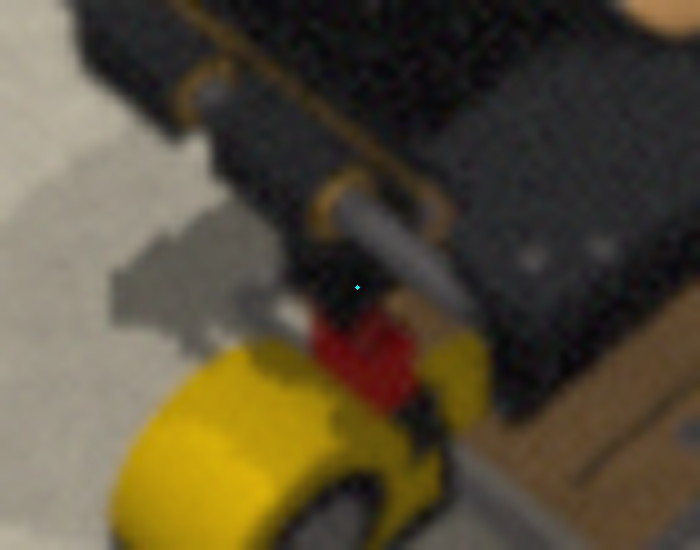

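Call:
drive_tool(
  commands=[
    [0,-0.012,0.04,0,0,0,0],
    [0,-0.012,0.08,0,0,0,0],
    [0,-0.012,0.11,0,0,0,0],
    [0,-0.012,0.125,0,0,0,0],
    [0,-0.012,0.14,0,0,0,0],
  ],
)

```text
time_s: 25.9
tcp_pos: [573.5, 147.0, 60.9]
ee_rot: [2.396, 2.032, -0.0]
contact_force: [-1.8, -1.7, 7.2]
width: 0.3
grasp_force: 3.4
```

Call:
drive_tool(
  commands=[
    [0,0,0.006,0,0,0,0],
    [0,0,0.012,0,0,0,0],
    [0,0,0.018,0,0,0,0],
    [0,0,0.025,0,0,0,0],
    [0,0,0.025,0,0,0,0],
  ],
)

```text
time_s: 26.52
tcp_pos: [573.4, 147.0, 58.0]
ee_rot: [2.396, 2.032, -0.0]
contact_force: [-2.3, -2.2, 5.5]
width: 0.5
grasp_force: 2.9
```

Call:
drive_tool(
  commands=[
    [0,0,0.006,0,0,0,0],
    [0,0,0.012,0,0,0,0],
    [0,0,0.018,0,0,0,0],
    [0,0,0.025,0,0,0,0],
    [0,0,0.025,0,0,0,0],
  ],
)

```text
time_s: 27.15
tcp_pos: [573.6, 147.0, 55.4]
ee_rot: [2.396, 2.031, -0.0]
contact_force: [-4.7, -2.1, 9.1]
width: 0.6
grasp_force: 4.9
```

Call:
drive_tool(
  commands=[
    [0,0,0.006,0,0,0,0],
    [0,0,0.01,0,0,0,0],
    [0,0,0.01,0,0,0,0],
  ],
)

```text
time_s: 27.52
tcp_pos: [573.9, 146.8, 55.3]
ee_rot: [2.395, 2.031, 0.0]
contact_force: [-7.1, -3.7, 19.4]
width: 0.3
grasp_force: 9.8
```

Call:
drive_tool(
  commands=[
    [0,0,-0.015,0,0,0,0],
    [0,0,-0.03,0,0,0,0],
    [0,0,-0.1,0,0,0,0],
    [0,0,-0.3,0,0,0,0],
    [0,0,-0.55,0,0,0,0],
  ],
)

```text
time_s: 28.15
tcp_pos: [573.0, 147.1, 119.8]
ee_rot: [-2.395, -2.032, 0.001]
contact_force: [-0.1, -0.4, -0.8]
width: 0.7
grasp_force: 0.0
```

Call:
drive_tool(
  commands=[
    [0,0.2,-0.2,0,0,0,0],
    [0,0.4,-0.3,0,0,0,0],
    [0,0.6,-0.3,0,0,0,0],
    [0,0.8,-0.3,0,0,0,0],
    [0,0.8,-0.3,0,0,0,0],
  ],
)

```text
time_s: 28.78
tcp_pos: [669.0, 130.7, 154.9]
ee_rot: [-2.397, -2.03, 0.0]
contact_force: [0.5, -0.1, 0.5]
width: 0.8
grasp_force: 0.0
```

Run:
```python
from h import *
np.set_printoptions(precision=1,suppress=True)
state()
im,d=bot.capture('side'); cam='side'
H=hsv(im); red=((H[...,0]>170)|(H[...,0]<5))&(H[...,1]>120)
P,v,u=world(cam,d,red); b=B(P); k=(abs(b[:,0]+173)<25)&(abs(b[:,1])<30)&(b[:,2]>40)
print('button',k.sum(),b[k].mean(0),b[k].max(0))
P,v,u=world(cam,d); b=B(P); k=(b[:,2]>25)&(b[:,2]<70)&(b[:,0]<-140)&(b[:,0]>-260)&(abs(b[:,1])<35)
print('case',cv2.minAreaRect(b[k,:2].astype(np.float32)))
xs=[]
for c in((-170,0,30),(140,0,12)):
    m=proj(cam,W(c)); x0,y0=int(m[0]-40),int(m[1]-40); xs.append(cv2.resize(im[y0:y0+80,x0:x0+80],None,fx=5,fy=5,interpolation=cv2.INTER_CUBIC))
save('final.png',np.hstack(xs))
```

```text
t 28.77 tcpB [-173.3   95.9  154.9] tilt -0.0 yaw 80.5 F [-0.   0.5  0.5] w 0.8
button 53 [-174.6   -1.7   57.4] [-167.3   10.1  236.4]
case ((-199.06710815429688, -0.8875846862792969), (36.94710159301758, 70.15731048583984), 89.87499237060547)
```

View pics/final.png

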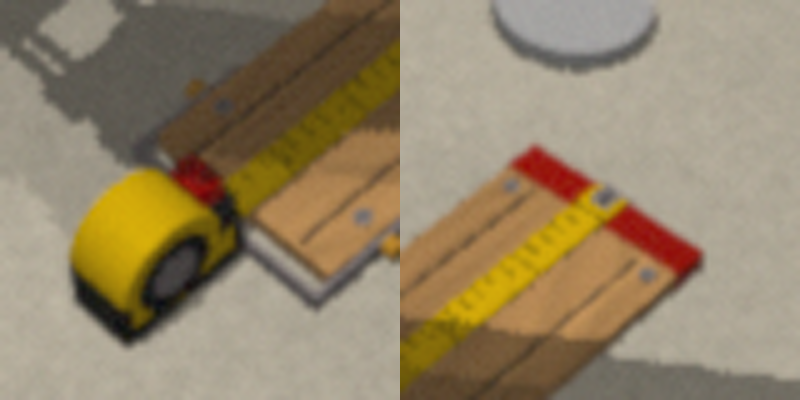

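The button at (198,180) now stands lower. The case sits flat against the stop, and the hook at (605,197) is still over the red end. I'm handing the job in.

```bash
python3 -c "
from plant import bot
print(bot.close_job())"
```

```text
the job is handed in; nothing more can be done
None
```

I handed the job in at about 29 s: the hook is over the red end, the case stands against the end stop, the lock button is pressed to its hard stop and the arm is clear; the verdict was not shown to me.

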